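# Lay out the parts for the next vacuum filtration

## Task

Get the kit ready for the next filtration run: take the brass hose fitting and the orange-capped sample vial out of the blue compartment bin and stand both of them upright on the floor of the small teal tray.

Things in the scene. Friction and masses are not known exactly. Their poses are not given: they have to be found in the camera images.
- brass_fitting: Brass hose fitting, 60 mm tall, standing upright in one of the bin's compartments (which one varies): a hexagonal foot (36 mm across, 16 mm high) and on it a ribbed round stem 21 mm in diameter, from 16 mm to 60 mm above the underside. Origin at the centre of its underside, z up its axis. 60 to 130 g. A white plastic fitting of the same shape stands in another compartment and is not wanted.
- orange_vial: Amber glass sample vial with a white label band and an ORANGE cap, 60 mm tall, standing upright in one of the bin's compartments (which one varies): body 32 mm in diameter, cap 33 mm in diameter from 42 mm to 60 mm above the underside. Origin at the centre of its underside, z up its axis. 40 to 85 g. A like vial with a black cap stands in another compartment and is not wanted.
- parts_bin: Blue open bin, fixed to the bench, 190 x 190 mm outside and 25 mm high, walls, dividers and floor 4 mm thick, split 2 x 2 into four square compartments of 89 mm, whose centres lie at about +-46 mm in x and y from the bin's centre. One part stands in each compartment, within about 10 mm of its centre, and reaches 39 mm above the walls. Origin at the centre of its underside; x and y along its sides, z up.
- kit_tray: Small empty teal tray, fixed to the bench, 160 mm (its x) by 200 mm (its y) outside and 18 mm high, walls and floor 4 mm thick, one open space. Origin at the centre of its underside; z up.
Not all that is in view belongs to the job. Leave any green, pink or purple look-alike of the orange_vial alone.

How it is judged:
By the outcome, as a careful person would: the job done as asked, in the order asked, and still so for the second after the job is handed in, with the robot touching nothing.
It also fails if it takes over 64 s, if anything falls off the work surface, if the arm or the gripper's body presses on something with over 40 N, if the wrist force passes 120 N, or if a joint passes its speed limit or range.

## Robot

A 6-joint arm with a two-finger parallel gripper is mounted at the origin on the work surface. World frame = base frame: x ahead of the robot, y to its left, z up, the work surface at z = 0. Lengths are in m, angles in degrees, forces in N, time in s.
With the tool pointing down it reaches from about 0.275 to 0.75 m from the base axis. Payload 10.2 kg.
Tool frame: the origin (TCP) lies midway between the tips of the shut fingers; the grasp point (between the pads) lies 19 mm behind it; z points along the fingers, y is the line along which they close (so a half turn about z gives the same grasp; the last joint's range is limited). The gripper opens to 85 mm and grips with 20 to 120 N. Pads are 22 mm wide; open, the fingers measure 114 mm over their backs; the gripper's body (76 mm by 85 mm) begins 54 mm behind the grasp point. The pads swing forward as they close: fully open they stand 13 mm farther back than shut.
Start: joints at [-77.888, 17.928, 85.812, -0, 76.261, -12.8], TCP at [0.221, -0.476, 0.231] pointing down, gripper open.
Joint ranges: [-168.41, 168.41], [-55.51, 124.54], [10.69, 146.95], [-70.63, 250.63], [1, 178], [-165.06, 165.06]. Speed limits (degrees/s): [136.94, 136.94, 172.46, 180, 180, 180].

## Interface

Orientations are given as [roll, pitch, yaw] about the fixed x, y, z axes, in that order (R = Rz(yaw) Ry(pitch) Rx(roll)).
In Python, from workcell import state, capture, get_calibration, hand_in gives the robot as it stands.
- The arm moves only by the tool drive_tool, never from a script. Its argument "increments" is text: rows parted by semicolons, each of 5 numbers parted by spaces: the shift along the world's x, y, z in cm, then the turn about the world's z in rad, then the opening, from -1 (shut) to 1 (fully open), so that 0 is half open. In form: x y z roll jaw; .... A call has 1 to 20 rows; each row shifts and turns the commanded pose from where the row before left it; what a row does not reach is not made up. A row lasts 1/10 s, in which the tool goes at most 50 mm and 8.59 degrees, less where a joint would pass 70% of its speed; a pose out of reach is approached as far as the arm can. A call with a gripper value outside its range is refused whole. The fingers move at their own pace and stop on an object; "force" is the grip in N (left out, the last holds). Time passes only in rows, so rows that do not move let the fingers close. It gives the time, the measured TCP pose, the force, the opening and the grip force at its end, in the units of the state.
- state(): the state, without advancing time (a new reading comes with each control period).
- capture(name): name is "scene" or "side" or "wrist"; returns (picture, depth): 400x640x3 uint8, blue, green, red; 400x640 float32, m along the optical axis (not along the pixel's ray), 0 where there is no reading.
- get_calibration(name): a dict with "camera_matrix" (3x3 intrinsics, pixels), "R" (3x3) and "t" (3): a world point X has camera coordinates R X + t. Camera axes: x right, y down, z forward; pixel columns grow to the right and rows downward; lengths in m; the calibration is good to about 2 mm. A picture is of the moment at which its call begins: read the wrist's pose just before it. get_calibration takes no time and is no camera call; for the wrist camera it gives the pose at the moment of the call.
- hand_in(): hands the job in; it is judged then, once.
The state is a dict: "clock": time; "joint_positions": joint angles; "qd": joint speeds; "joint_efforts": joint torques, N m; "tcp_pos": TCP position; "tool_rot": TCP orientation; "force": force on the tool from outside, world axes, zero at the start; "ft_torque": the same for the moment, N m; "gripper_width": finger opening in m; "gripper_force": force on a finger pad.
Only numpy, scipy, OpenCV 4.12 (cv2) and the standard library are available. Lean on these libraries where they do the work, as an engineer would, in place of code of your own. Each camera call takes 0.05 s, during which the arm holds its last target. There are 200 camera calls.

## Working session

There is one attempt and no reset: what is moved stays moved. The work goes in short steps, Python scripts to look and compute and a tool call to move; the robot and the scene stay as the last step left them, time stands still between calls to the robot, and variables do not carry over. Pictures are saved under pics/ and viewed, at most 10 in all, crops included, and the job is handed in when it is done.

Besides the shell and the picture viewer there is one more tool, called after "Request:" as name(argument=value, ...), one argument or row to a line, values as JSON. drive_tool: Moves the arm, as the interface text tells. Its arguments: {"type":"object","properties":{"increments":{"type":"string"},"force":{"type":"number"}},"required":["increments"]}

```bash
mkdir -p pics; ls; python3 - <<'E'
from workcell import *
import cv2,numpy as np
for n in("scene","side"):
    p,d=capture(n); cv2.imwrite(f"pics/{n}0.png",p); np.save(f"pics/{n}0.npy",d)
    c=get_calibration(n); print(n,c)
print(state())
E
```

```text
pics
scene {'camera_matrix': array([[480.37087918,   0.        , 314.67181847],
       [  0.        , 480.37087918, 192.00223574],
       [  0.        ,   0.        ,   1.        ]]), 'R': array([[ 0.68464956,  0.72886398, -0.00350431],
       [ 0.42486521, -0.40298933, -0.81061036],
       [-0.5922369 ,  0.55349516, -0.58557541]]), 't': array([-0.32954823, -0.15125829,  1.20535274])}
side {'camera_matrix': array([[441.97112781,   0.        , 311.71941646],
       [  0.        , 441.97112781, 202.83498915],
       [  0.        ,   0.        ,   1.        ]]), 'R': array([[-0.86220769, -0.50622524, -0.01827302],
       [-0.31323745,  0.56116424, -0.76614424],
       [ 0.39809571, -0.65485166, -0.64240883]]), 't': array([0.418225  , 0.16124538, 0.8326081 ])}
{'clock': 0.1, 'joint_positions': array([-7.78869532e+01,  1.79556029e+01,  8.58484690e+01,  1.83354606e-05,
        7.62598381e+01, -1.27999736e+01]), 'qd': array([-0.08122524, -0.05445133, -0.07731857, -0.1227476 ,  0.13917812,
       -0.06002588]), 'joint_efforts': array([ 1.92398205e-03, -4.12904656e+01, -2.60140282e+01, -1.84837036e-04,
        3.08027978e-03, -3.61279135e-06]), 'tcp_pos': array([ 0.22109337, -0.4759349 ,  0.23080577]), 'tool_rot': array([-1.79937682e+02, -1.41764851e-02,  2.49130083e+01]), 'force': array([-0.17191133,  0.82271568, -0.04072758]), 'ft_torque': array([0.00179184, 0.01959009, 0.00048942]), 'gripper_force': 0.0, 'gripper_width': 0.08537140741799824}
```

View pics/scene0.png

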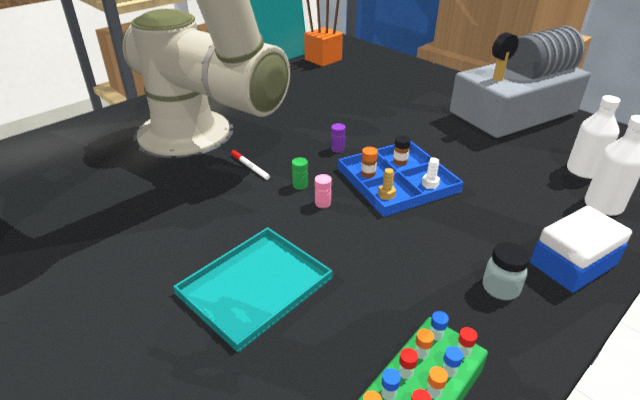

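View pics/side0.png

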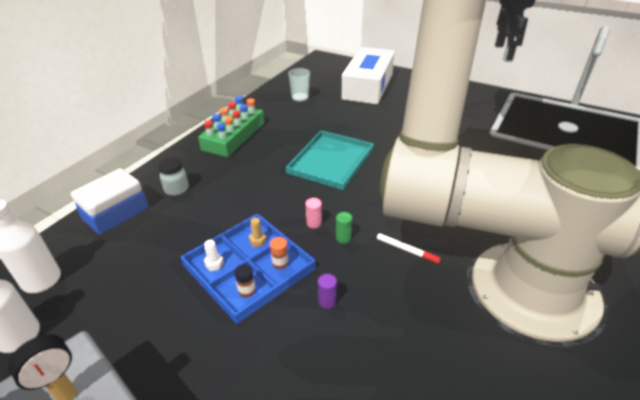

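The scene view shows the blue bin near (400,177), with the orange cap at (370,154), the brass stem at (388,180), the black cap at (402,145) and the white fitting at (432,170). The teal tray is near (253,285). In the side view the brass is at (257,233), the orange cap at (278,246) and the tray at (330,158).

```bash
cat > h.py <<'E'
from workcell import *
import cv2,numpy as np
def ray(c,uv,z):
    K,R,t=np.array(c["camera_matrix"]),np.array(c["R"]),np.array(c["t"]).ravel()
    d=R.T@np.linalg.solve(K,[uv[0],uv[1],1.]); o=-R.T@t
    return o+d*(z-o[2])/d[2]
def mask(p,lo,hi,box=None):
    m=cv2.inRange(cv2.cvtColor(p,cv2.COLOR_BGR2HSV),lo,hi)
    if box:
        k=np.zeros_like(m);x0,y0,x1,y1=box;k[y0:y1,x0:x1]=255;m&=k
    n,l,s,c=cv2.connectedComponentsWithStats(m)
    return (l==1+np.argmax(s[1:,4])).astype(np.uint8)*255
def rect(c,m,z):
    pts=cv2.findContours(m,cv2.RETR_EXTERNAL,cv2.CHAIN_APPROX_NONE)[0][0][:,0]
    w=np.array([ray(c,q,z)[:2] for q in pts],np.float32)
    return cv2.minAreaRect(w*1000)
E
python3 - <<'E'
from h import *
B={"scene":((355,140,385,180),(375,160,402,202),(325,130,470,220),(160,220,340,355)),
"side":((265,232,292,272),(245,212,270,248),(170,205,325,325),(280,125,380,195))}
for n in B:
    c=get_calibration(n);p=cv2.imread(f"pics/{n}0.png");d=np.load(f"pics/{n}0.npy");b=B[n]
    for nm,bx,lo,hi in(("orange",b[0],(4,170,120),(16,255,255)),("brass",b[1],(10,90,60),(28,255,255))):
        m=mask(p,lo,hi,bx);ys,xs=np.nonzero(m)
        print(n,nm,xs.min(),xs.max(),ys.min(),ys.max(),len(xs))
        # centre of mass by depth points
        K=c["camera_matrix"];dd=d[ys,xs];ok=dd>0
        P=np.c_[(xs-K[0,2])/K[0,0]*dd,(ys-K[1,2])/K[1,1]*dd,dd][ok]
        W=(P-c["t"])@c["R"]
        top=W[W[:,2]>np.percentile(W[:,2],97)-.004]
        print("  zmax",np.percentile(W[:,2],97).round(4),"top mean",top.mean(0).round(4),"xy range",np.percentile(W,5,axis=0).round(3),np.percentile(W,95,axis=0).round(3))
        zc=.055 if nm=="orange" else .04
        if nm=="orange": print("  ray",ray(c,((xs.min()+xs.max())/2,(ys.min()+ys.max())/2),zc).round(4))
        else:
            tt=ys.min(); sel=xs[ys<=tt+3]; print("  ray top",ray(c,(sel.mean(),tt+1.5),.064).round(4))
    for nm,bx,lo,hi,z in(("bin",b[2],(100,120,50),(125,255,255),.025),("tray",b[3],(82,120,50),(96,255,255),.018)):
        m=mask(p,lo,hi,bx);print(n,nm,rect(c,m,z))
E
```

```text
scene orange 362 376 147 162 206
  zmax 0.0647 top mean [0.4513 0.1848 0.0631] xy range [0.436 0.171 0.045] [0.466 0.2   0.064]
  ray [0.4512 0.1851 0.055 ]
scene brass 379 395 168 199 348
  zmax 0.0639 top mean [0.5281 0.155  0.0631] xy range [0.518 0.141 0.009] [0.541 0.163 0.063]
  ray top [0.5246 0.1589 0.064 ]
scene bin ((512.2044067382812, 209.2519073486328), (210.9026336669922, 218.95947265625), 72.32979583740234)
scene tray ((543.1882934570312, -190.47842407226562), (171.96556091308594, 207.79974365234375), 2.962284803390503)
side orange 273 283 247 253 23
  zmax 0.0647 top mean [0.4378 0.1987 0.0625] xy range [0.434 0.196 0.056] [0.448 0.204 0.064]
  ray [0.4436 0.1961 0.055 ]
side brass 250 264 218 245 262
  zmax 0.0667 top mean [0.5234 0.1598 0.0656] xy range [0.51  0.154 0.012] [0.53  0.173 0.066]
  ray top [0.5271 0.1547 0.064 ]
side bin ((496.3060302734375, 226.86099243164062), (201.32420349121094, 210.5564727783203), 72.48480224609375)
side tray ((533.2607421875, -177.76910400390625), (168.90835571289062, 220.69464111328125), 3.326059579849243)
```

Request:
drive_tool(
  increments="0.5 1 0 0 1;1 2 0 0 1;1.8 3.7 0 0 0;1.8 3.7 0 0 0;1.8 3.7 0 0 0;1.8 3.7 0 0 0;1.8 3.7 0 0 0;1.8 3.7 0 0 0;1.8 3.7 0 0 0;1.8 3.7 0 0 0;1.8 3.7 0 0 0;1.8 3.7 0 0 0;1.8 3.7 0 0 0;1.8 3.7 0 0 0;1.8 3.7 0 0 0;1.8 3.7 0 0 0;1.8 3.7 0 0 0;1.8 3.7 0 0 0;1 2 0 0 0;0 0 0 0 0",
  force=40,
)

```text
clock: 2.1
tcp_pos: [0.5339, 0.1685, 0.2306]
tool_rot: [-180.0, 0.0, 25.1]
force: [-0.2, -0.2, -0.9]
gripper_width: 0.0428
gripper_force: 0.0
```

```bash
python3 - <<'E'
from h import *
s=state();c=get_calibration("wrist");p,d=capture("wrist");cv2.imwrite("pics/w1.png",p);np.save("pics/w1.npy",d);np.save("pics/w1c.npy",c,allow_pickle=True)
print(s["clock"],s["tcp_pos"],s["tool_rot"],s["gripper_width"])
K=c["camera_matrix"]
for q in((.526,.157,.064),(.451,.185,.064)):
    X=c["R"]@np.array(q)+np.ravel(c["t"]);print(K@X/X[2])
E
```

```text
2.1 [0.53389462 0.16851662 0.2306373 ] [-1.79957053e+02  3.45411168e-02  2.51013851e+01] 0.04275945011155294
[327.17657116 189.98442532   1.        ]
[274.79671436 239.24163302   1.        ]
```

View pics/w1.png

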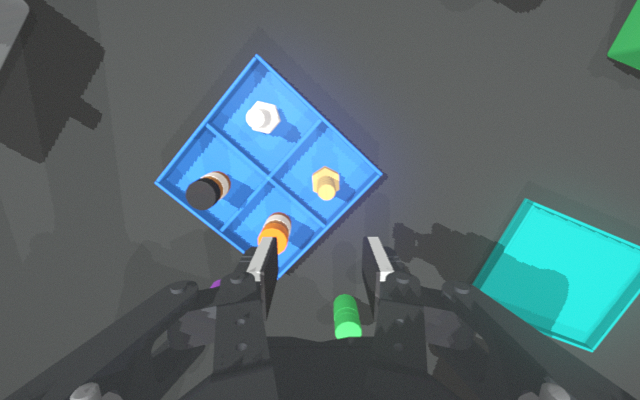

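The wrist view shows the brass stem top at about (326,191) and the orange cap at (273,240). Both agree with my predictions of (327,190) and (275,239). The tray is at (570,275) and the fingers are clear of the parts.

```bash
python3 - <<'E'
from h import *
c=np.load("pics/w1c.npy",allow_pickle=True).item();p=cv2.imread("pics/w1.png");hs=cv2.cvtColor(p,cv2.COLOR_BGR2HSV)
d=np.load("pics/w1.npy");K=c["camera_matrix"]
def cloud(m):
    ys,xs=np.nonzero(m);dd=d[ys,xs]
    W=(np.c_[(xs-K[0,2])/K[0,0]*dd,(ys-K[1,2])/K[1,1]*dd,dd]-np.ravel(c["t"]))@c["R"]
    return W[dd>0],np.c_[xs,ys][dd>0]
for nm,lo,hi,bx in(("brass",(8,60,60),(30,255,255),(305,160,345,205)),("orange",(4,150,100),(18,255,255),(250,205,300,260))):
    W,px=cloud(mask(p,lo,hi,bx));t=W[:,2]>.059
    q=cv2.minEnclosingCircle(px[t].astype(np.float32));print(nm,t.sum(),W[t].mean(0).round(4),q,ray(c,q[0],.064).round(4))
s=get_calibration("scene")
for nm,q in(("pink",(323,180)),("green",(300,163)),("purple",(338,128))):print(nm,ray(s,q,.055).round(3))
E
```

```text
brass 238 [0.5249 0.1582 0.0636] ((325.52685546875, 190.19798278808594), 8.924542427062988) [0.5251 0.1585 0.064 ]
orange 63 [0.4606 0.1876 0.0621] ((274.5, 235.5), 13.209944725036621) [0.455 0.187 0.064]
pink [0.453 0.049 0.055]
green [0.376 0.058 0.055]
purple [0.325 0.221 0.055]
```

Request:
drive_tool(
  increments="-0.85 -1.05 0 0 0;0 0 -2 0 0;0 0 -3 0 0;0 0 -3 0 0;0 0 -3 0 0;0 0 -3 0 0;0 0 -2 0 0;0 0 -2 0 0;0 0 -1 0 0;0 0 -1 0 0;0 0 0 0 0;0 0 0 0 -1;0 0 0 0 -1;0 0 0 0 -1;0 0 0 0 -1;0 0 0 0 -1;0 0 0 0 -1",
  force=40,
)

```text
clock: 3.85
tcp_pos: [0.526, 0.1554, 0.032]
tool_rot: [180.0, -0.1, 24.9]
force: [-0.8, 0.3, 5.9]
gripper_width: 0.0195
gripper_force: 39.7
```

Request:
drive_tool(
  increments="0 0 1 0 -1;0 0 2 0 -1;0 0 3 0 -1;0 0 3 0 -1;0 0 1 0 -1;0 -1 0 0 -1;0.2 -2 0 0 -1;0.5 -3 0 0 -1;0.5 -3 0 0 -1;0.5 -3 0 0 -1;0.5 -3 0 0 -1;0.5 -3 0 0 -1;0.5 -3 0 0 -1;0.5 -3 0 0 -1;0.5 -3 0 0 -1;0.5 -3 0 0 -1;0.5 -2 0 0 -1;0 -1 0 0 -1;0 0 0 0 -1;0 0 0 0 -1",
)

```text
clock: 5.85
tcp_pos: [0.5771, -0.1739, 0.1306]
tool_rot: [-179.9, 0.0, 24.9]
force: [-0.1, 0.2, -0.6]
gripper_width: 0.0199
gripper_force: 39.4
```

```bash
python3 - <<'E'
from h import *
print(state()["tcp_pos"],state()["gripper_width"])
p,d=capture("scene");cv2.imwrite("pics/s2.png",p)
p,d=capture("side");cv2.imwrite("pics/s2s.png",cv2.resize(p[60:300,150:470],(800,600)))
E
```

```text
[ 0.57711027 -0.17393449  0.13058388] 0.019900740872056094
```

View pics/s2.png

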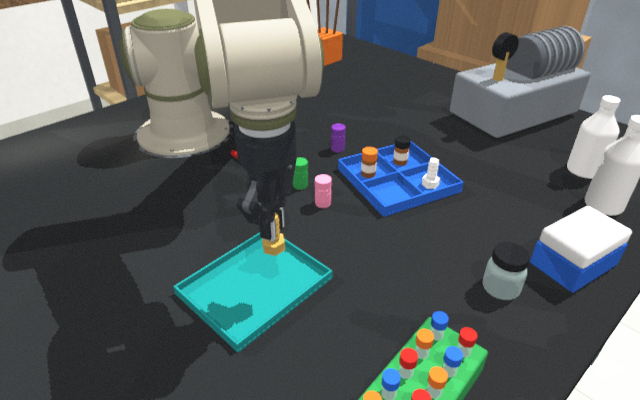

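The scene view shows the brass fitting held upright at (273,240), above the tray. The other bin parts have not moved.

Request:
drive_tool(
  increments="0 0.5 -2 0 -1;0 0.3 -3 0 -1;0 0 -2 0 -1;0 0 -1.5 0 -1;0 0 -0.8 0 -1;0 0 -0.3 0 -1;0 0 0 0 -1;0 0 0 0 -1",
)

```text
clock: 6.75
tcp_pos: [0.5781, -0.1669, 0.0362]
tool_rot: [179.9, -0.1, 24.9]
force: [-0.5, -0.2, -0.5]
gripper_width: 0.0201
gripper_force: 39.4
```

Request:
drive_tool(
  increments="0 0 -0.2 0 -1;0 0 -0.1 0 -1;0 0 -0.1 0 -1;0 0 0 0 -1;0 0 0 0 -1",
)

```text
clock: 7.25
tcp_pos: [0.5778, -0.1668, 0.032]
tool_rot: [180.0, -0.0, 24.9]
force: [-1.6, 1.5, 5.0]
gripper_width: 0.0197
gripper_force: 39.9
```

Request:
drive_tool(
  increments="0 0 0 0 -0.3;0 0 0 0 0;0 0 0 0 0;0 0 0 0 0;0 0 1 0 0;0 0 3 0 0;0 0 4 0 0.5;0 0 4 0 0.5;0 0 3 0 0.5;-1 3 3 0 0.5;-1.5 4 2 0 0.5;-1.5 4 0 0 0.5;-1.5 4 0 0 0.5;-1.5 4 0 0 0.5;-1.5 4 0 0 0.5;-1.5 4 0 0 0.5;-1.5 4 0 0 0.5;-1 3 0 0 0.5;0 0 0 0 0.5;0 0 0 0 0.5",
)

```text
clock: 9.25
tcp_pos: [0.4526, 0.1735, 0.2319]
tool_rot: [180.0, -0.0, 25.0]
force: [0.2, -0.2, -0.1]
gripper_width: 0.0637
gripper_force: 0.0
```

```bash
python3 - <<'E'
from h import *
s=state();c=get_calibration("wrist");p,d=capture("wrist");cv2.imwrite("pics/w2.png",p)
print(s["tcp_pos"],s["tool_rot"],s["gripper_width"])
q,_=capture("scene");cv2.imwrite("pics/s3.png",q)
m=mask(q,(4,170,120),(16,255,255),(355,140,385,180));ys,xs=np.nonzero(m);sc=get_calibration("scene")
print(xs.min(),xs.max(),ys.min(),ys.max(),ray(sc,((xs.min()+xs.max())/2,(ys.min()+ys.max())/2),.055))
cv2.imwrite("pics/c.png",np.hstack([cv2.resize(p,(480,300)),cv2.resize(q[200:360,150:350],(320,300))]))
E
```

```text
[0.45256585 0.1735237  0.23189156] [ 1.79971016e+02 -4.48567010e-02  2.49844286e+01] 0.06374253132869234
362 376 147 162 [0.45118725 0.18505214 0.055     ]
```

View pics/c.png

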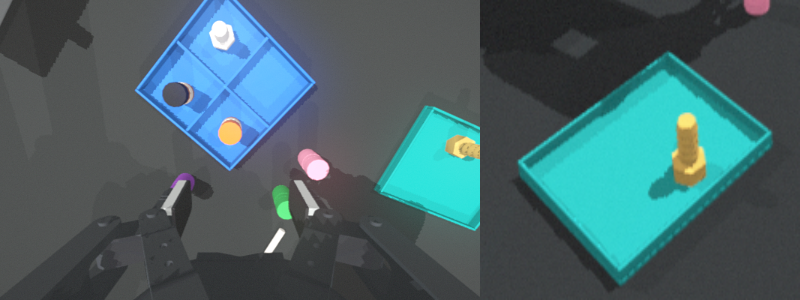

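The brass fitting stands upright on the tray floor at (690,150) in the composite. The wrist view shows the whole orange cap at about (230,132) in the composite, with free space on both sides for the fingers.

```bash
python3 - <<'E'
from h import *
c=get_calibration("wrist");p=cv2.imread("pics/w2.png")
m=mask(p,(4,150,150),(18,255,255),(280,145,335,205));k=cv2.findContours(m,0,1)[0]
q=cv2.minEnclosingCircle(max(k,key=cv2.contourArea));print(q,ray(c,q[0],.062)*100)
E
```

```text
((298.0, 165.0), 9.999999747378752e-05) [45.60007808 19.94264435  6.2       ]
```

```bash
python3 - <<'E'
from h import *
c=get_calibration("wrist");p=cv2.imread("pics/w2.png")
print(cv2.cvtColor(p,cv2.COLOR_BGR2HSV)[176,300:316:5])
m=mask(p,(5,150,200),(22,255,255),(280,145,335,205));ys,xs=np.nonzero(m);print(len(xs),xs.min(),xs.max(),ys.min(),ys.max())
q=cv2.minEnclosingCircle(np.c_[xs,ys].astype(np.float32));print(q,ray(c,q[0],.062)*100)
E
```

```text
[[ 20 149 255]
 [ 20 148 255]
 [ 20 146 255]
 [ 19 142 255]]
269 293 319 170 191
((305.6290283203125, 178.81451416015625), 14.010852813720703) [44.59979631 18.62804499  6.2       ]
```

```bash
python3 - <<'E'
from h import *
c=get_calibration("wrist");p=cv2.imread("pics/w2.png")
m=mask(p,(17,100,240),(23,175,255),(280,145,335,205));ys,xs=np.nonzero(m);print(len(xs),xs.min(),xs.max(),ys.min(),ys.max())
q=cv2.minEnclosingCircle(np.c_[xs,ys].astype(np.float32));print(q,ray(c,q[0],.064)*100)
E
```

```text
666 292 320 163 191
((306.28570556640625, 177.22857666015625), 14.646100997924805) [44.82640152 18.64518172  6.4       ]
```

Request:
drive_tool(
  increments="-0.25 1.2 0 0 0.5;0 0 -2 0 0.5;0 0 -3 0 0.5;0 0 -3 0 0.5;0 0 -3 0 0.5;0 0 -3 0 0.5;0 0 -2 0 0.5;0 0 -2 0 0.5;0 0 -1 0 0.5;0 0 -1 0 0.5;0 0 0 0 0.5;0 0 0 0 -1;0 0 0 0 -1;0 0 0 0 -1;0 0 0 0 -1;0 0 0 0 -1;0 0 0 0 -1",
  force=40,
)

```text
clock: 11.05
tcp_pos: [0.4506, 0.1855, 0.032]
tool_rot: [180.0, -0.1, 24.9]
force: [-0.1, 0.4, 6.0]
gripper_width: 0.0319
gripper_force: 39.5
```

Request:
drive_tool(
  increments="0 0 1 0 -1;0 0 2 0 -1;0 0 3 0 -1;0 0 3 0 -1;0 0 1 0 -1;0 -1 0 0 -1;0.4 -2 0 0 -1;0.4 -3 0 0 -1;0.4 -3 0 0 -1;0.4 -3 0 0 -1;0.4 -3 0 0 -1;0.4 -3 0 0 -1;0.4 -3 0 0 -1;0.4 -3 0 0 -1;0.4 -3 0 0 -1;0.4 -3 0 0 -1;0.4 -3 0 0 -1;0.4 -3 0 0 -1;0.4 -2 0 0 -1;0 -0.9 0 0 -1",
)

```text
clock: 13.05
tcp_pos: [0.5012, -0.2054, 0.1295]
tool_rot: [-179.9, 0.1, 24.8]
force: [-0.2, 0.7, -1.2]
gripper_width: 0.032
gripper_force: 39.7
```

Request:
drive_tool(
  increments="0 0 0 0 -1;0 0 0 0 -1",
)

```text
clock: 13.25
tcp_pos: [0.5016, -0.2029, 0.1306]
tool_rot: [-179.9, 0.0, 24.9]
force: [-0.6, 0.2, -0.5]
gripper_width: 0.0321
gripper_force: 39.7
```

```bash
python3 - <<'E'
from h import *
print(state()["tcp_pos"])
q,_=capture("scene");p,_=capture("side");cv2.imwrite("pics/c2.png",np.hstack([cv2.resize(q[150:360,150:430],(400,300)),cv2.resize(p[60:270,170:450],(400,300))]))
E
```

```text
[ 0.50158444 -0.20289228  0.13064603]
```

View pics/c2.png

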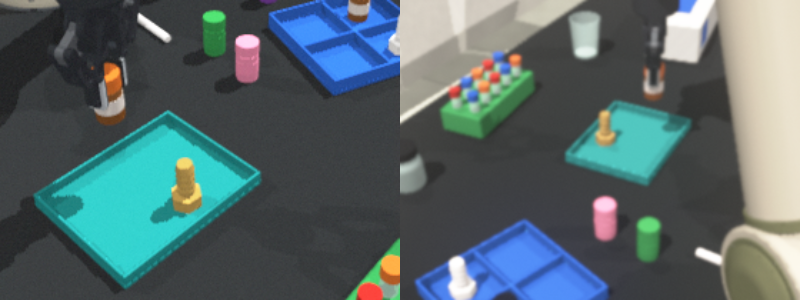

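The vial is held upright at (110,95) in the composite, above the tray's far-left part. The brass fitting is still standing at (186,185).

Request:
drive_tool(
  increments="0 0 -2 0 -1;0 0 -3 0 -1;0 0 -2 0 -1;0 0 -1.5 0 -1;0 0 -0.8 0 -1;0 0 -0.3 0 -1;0 0 -0.2 0 -1;0 0 -0.1 0 -1;0 0 0 0 -1;0 0 0 0 -1",
)

```text
clock: 14.35
tcp_pos: [0.5023, -0.2038, 0.0327]
tool_rot: [180.0, -0.0, 24.9]
force: [-0.1, -0.3, -1.3]
gripper_width: 0.0324
gripper_force: 39.7
```

Request:
drive_tool(
  increments="0 0 -0.1 0 -1;0 0 0 0 -1;0 0 0 0 -1",
)

```text
clock: 14.65
tcp_pos: [0.5025, -0.2038, 0.0321]
tool_rot: [179.9, -0.0, 24.9]
force: [-0.8, 1.7, 5.2]
gripper_width: 0.0321
gripper_force: 40.4
```

Request:
drive_tool(
  increments="0 0 0 0 0;0 0 0 0 0.4;0 0 0 0 0.4;0 0 0 0 0.4;0 0 0 0 0.4;0 0 1 0 0.4;0 0 3 0 0.4;0 0 4 0 0.4;0 0 4 0 0.4;0 0 3 0 0.4;-2 0 1 0 0.4;-3 -3 0 0 0.4;-3 -3 0 0 0.4;0 0 0 0 0.4;0 0 0 0 0.4",
)

```text
clock: 16.15
tcp_pos: [0.4219, -0.2641, 0.192]
tool_rot: [180.0, -0.0, 24.8]
force: [1.0, -0.6, -0.3]
gripper_width: 0.0599
gripper_force: 0.0
```

```bash
python3 - <<'E'
from h import *
q,_=capture("scene");p,_=capture("side");cv2.imwrite("pics/c3.png",np.hstack([cv2.resize(q[120:360,150:470],(400,300)),cv2.resize(p[60:330,150:510],(400,300))]))
E
```

```text
(no output)
```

View pics/c3.png

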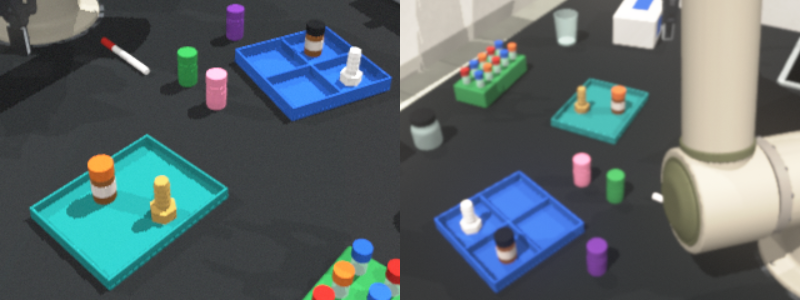

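Both parts stand upright on the tray floor: the vial at (102,180) and the fitting at (163,200) in the composite. Everything else is where it was, and the gripper is clear.

```bash
python3 -c "
from workcell import *
print(hand_in())"
```

```text
the job is handed in; nothing more can be done
None
```

The brass fitting and then the orange-capped vial were moved from the bin to the teal tray; both stood upright on its floor in the last pictures, and I handed the job in at about 16 s.

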